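# Start up the welding bench in the right order

### The arm

A 7-joint arm with a two-finger parallel gripper is mounted at the origin on the work surface. World frame = base frame: x ahead of the robot, y to its left, z up, the work surface at z = 0. Lengths are in m, angles in rad, forces in N, time in s.
With the tool pointing down it reaches from about 0.4 to 0.9 m from the base axis. Payload 5.5 kg.
Tool frame: the origin (TCP) lies midway between the tips of the shut fingers; the grasp point (between the pads) lies 19 mm behind it; z points along the fingers, y is the direction in which the jaws open and shut (so a half turn about z gives the same grasp; the last joint's range is limited). The gripper opens to 85 mm and grips with 20 to 120 N. Pads are 22 mm wide; open, the fingers measure 114 mm over their backs; the gripper's body (76 mm by 85 mm) begins 54 mm behind the grasp point. The pads swing forward as they close: fully open they stand 13 mm farther back than shut.
Start: joints at [1.522, 0.501, -0.427, 1.55, 0.221, 1.138, -0.21], TCP at [0.199, -0.619, 0.193] pointing down, gripper open.
Joint ranges: [-2.88, 2.88], [-0.31, 2.03], [-1.54, 1.56], [0.2, 2.42], [-1.41, 4.55], [0.19, 2.02], [-2.57, 2.57]. Speed limits (rad/s): [2.57, 2.57, 3.14, 3.14, 3.14, 3.14, 3.14].

### API

Orientations are given as a unit quaternion [x, y, z, w].
In Python, from bench import manip gives the robot as it stands.
- The arm moves only by the tool drive_tool, never from a script. Its argument "deltas" is one flat list of numbers, 7 for each row, row after row: the shift along the world's x, y, z in cm, then the turn, a rotation vector about the world's x, y, z in rad, then the opening, from 0 (shut) to 1 (fully open). A call has 1 to 12 rows; each row is the pose to reach, as a shift and turn from the pose commanded when the call began; what a row does not reach only later rows make up. A row lasts 1/8 s, in which the tool goes at most 62.5 mm and 10.7 degrees, less where a joint would pass 70% of its speed; a pose out of reach is approached as far as the arm can. A call with a gripper value outside its range is refused whole. The fingers move at their own pace and stop on an object; "squeeze" is the grip in N (left out, the last holds). Time passes only in rows, so rows that repeat a pose let the fingers close. It gives the time, the measured TCP pose, the force and the opening at its end, in the units of the state.
- manip.get_state(): the state, without advancing time (a new reading comes with each control period).
- manip.snapshot(name): name is "side" or "top"; returns (picture, depth): 420x560x3 uint8, red, green, blue; 420x560 float32, m along the optical axis (not along the pixel's ray), 0 where there is no reading.
- manip.get_calibration(name): a dict with "fx", "fy", "cx", "cy" (pixels), "rvec" (rotation vector, rad) and "tvec" (3), from world to camera coordinates, as OpenCV has them. Camera axes: x right, y down, z forward; pixel columns grow to the right and rows downward; lengths in m; the calibration is good to about 2 mm. A picture is of the moment at which its call begins. get_calibration takes no time and is no camera call.
- manip.close_job(): hands the job in, once; it reports no verdict.
The state is a dict: "clock": time; "joints": joint angles; "joint_vel": joint speeds; "joint_efforts": joint torques, N m; "tool_pos": TCP position; "tcp_rot": TCP orientation; "ft_force": force on the tool from outside, world axes, zero at the start; "ft_torque": the same for the moment, N m; "grip_width": finger opening in m.
Only numpy, scipy, OpenCV 4.12 (cv2) and the standard library are available. Lean on these libraries where they do the work, as an engineer would, in place of code of your own. Each camera call takes 0.05 s, during which the arm holds its last target.

### The job

Get the welding bench ready by tapping three of the loose cordless switches on it, each lightly, until its key has gone in half way or more and stays in: first the fume extractor (the long bar key), then the shielding gas (the large round key), and last the welding power (the large square key). Just touch the keys with your fingertips: do not pick up, tip or shove the switches, and leave the bench lamp's switch (the small stud key) and the steel offcuts alone.

Things in the scene. Friction and masses are not known exactly. Their poses are not given: they have to be found in the camera images.
- extractor_switch: cordless bench switch for the fume extractor: oblong housing 64 mm (its own x) by 130 mm (its own y), grey, its top face 40 mm above the bench, with one black key in the middle of that face; loose, about 0.6 kg, standing at any yaw. Origin: centre of its underside, z up.
- extractor_key (a joint): how far the fume extractor switch's key is pushed in, m: 0 out, 0.012 against its rubber-cushioned stop (which yields about 1 mm per 5 N); it slides straight down, takes about 3 N, does not spring back and stays where it is left; it switches on at 0.005, just under half way.
- extractor_top (a point): centre of the top face of the fume extractor switch's key: a long bar, 28 x 96 mm seen from above, flat on top; 58 mm above the bench when out and 46 mm when against its stop; the point moves with the key.
- gas_switch: cordless bench switch for the shielding gas: round housing 104 mm in diameter, grey, its top face 40 mm above the bench, with one black key in the middle of that face; loose, about 0.6 kg, standing at any yaw. Origin: centre of its underside, z up.
- gas_key (a joint): how far the shielding gas switch's key is pushed in, m: 0 out, 0.012 against its rubber-cushioned stop (which yields about 1 mm per 5 N); it slides straight down, takes about 3 N, does not spring back and stays where it is left; it switches on at 0.005, just under half way.
- gas_top (a point): centre of the top face of the shielding gas switch's key: a large round disc, 52 mm in diameter, flat on top; 58 mm above the bench when out and 46 mm when against its stop; the point moves with the key.
- power_switch: cordless bench switch for the welding power: square housing 94 x 94 mm, grey, its top face 40 mm above the bench, with one black key in the middle of that face; loose, about 0.6 kg, standing at any yaw. Origin: centre of its underside, z up.
- power_key (a joint): how far the welding power switch's key is pushed in, m: 0 out, 0.012 against its rubber-cushioned stop (which yields about 1 mm per 5 N); it slides straight down, takes about 3 N, does not spring back and stays where it is left; it switches on at 0.005, just under half way.
- power_top (a point): centre of the top face of the welding power switch's key: a large square, 48 x 48 mm, flat on top; 58 mm above the bench when out and 46 mm when against its stop; the point moves with the key.
- lamp_switch: cordless bench switch for the bench lamp: small square housing 56 x 56 mm, grey, its top face 40 mm above the bench, with one black key in the middle of that face; loose, about 0.6 kg, standing at any yaw. Origin: centre of its underside, z up.
- lamp_key (a joint): how far the bench lamp switch's key is pushed in, m: 0 out, 0.012 against its rubber-cushioned stop (which yields about 1 mm per 5 N); it slides straight down, takes about 3 N, does not spring back and stays where it is left; it switches on at 0.005, just under half way.
- lamp_top (a point): centre of the top face of the bench lamp switch's key: a thin round stud, 18 mm in diameter, flat on top; 58 mm above the bench when out and 46 mm when against its stop; the point moves with the key.
- pipe_offcut: bystander: steel pipe offcut standing upright, 48 mm in diameter, 70 mm tall, loose, 0.25 kg. Origin: centre of its underside.
- square_offcut: bystander: square steel tube offcut standing upright, 40 x 40 mm, 60 mm tall, loose, 0.22 kg. Origin: centre of its underside.
- angle_offcut: bystander: offcut of steel angle, foot 50 mm (x) by 60 mm (y), 5 mm thick, with a wall 50 mm tall along its -x edge, loose, 0.2 kg. Origin: centre of the foot's underside.
Mind the look-alikes: they are no part of the job. Leave any brown or red look-alike of the extractor_switch alone.

How it is judged:
By the outcome, as a careful person would: the job done as asked, in the order asked, and still so for the second after the job is handed in, with the robot touching nothing.
It also fails if it takes over 48 s, if anything falls off the work surface, if the arm or the gripper's body presses on something with over 40 N, if the wrist force passes 120 N, or if a joint passes its speed limit or range.

## Working session

There is one attempt and no reset: what is moved stays moved. The work goes in short steps, Python scripts to look and compute and a tool call to move; the robot and the scene stay as the last step left them, time stands still between calls to the robot, and variables do not carry over. Pictures are saved under pics/ and viewed, and the job is handed in when it is done.

Besides the shell and the picture viewer there is one more tool, called after "Request:" by a JSON object that holds its "api" and its "payload". drive_tool: Moves the arm, as the interface text tells. Its arguments: {"type":"object","properties":{"deltas":{"type":"array","items":{"type":"number"}},"squeeze":{"type":"number"}},"required":["deltas"]}

```bash
mkdir -p pics; cat > h.py <<'E'
import numpy as np, cv2
from bench import manip
def snap(n,tag):
    p,d=manip.snapshot(n); cv2.imwrite(f'pics/{tag}.png',p[:,:,::-1]); np.save(f'pics/{tag}.npy',d); return p,d
def world(n,u,v,z):
    c=manip.get_calibration(n); R=cv2.Rodrigues(np.array(c['rvec'],float))[0]; t=np.array(c['tvec'],float).ravel()
    r=R.T@np.array([(u-c['cx'])/c['fx'],(v-c['cy'])/c['fy'],1]); o=-R.T@t
    return o+r*(z-o[2])/r[2]
def cloud(n,d):
    c=manip.get_calibration(n); R=cv2.Rodrigues(np.array(c['rvec'],float))[0]; t=np.array(c['tvec'],float).ravel()
    v,u=np.indices(d.shape); P=np.stack([(u-c['cx'])/c['fx']*d,(v-c['cy'])/c['fy']*d,d],-1)
    return (P-t)@R
E
python3 - <<'E'
from h import *
snap('top','t0'); snap('side','s0'); print(manip.get_state())
E
```

```text
{'clock': 0.1, 'joints': array([ 1.52221246,  0.50178198, -0.42678516,  1.55135223,  0.22079439,
        1.13831138, -0.21028128]), 'joint_vel': array([ 0.00094956, -0.0023836 , -0.00121371, -0.00256231,  0.00139026,
        0.00049368,  0.0002164 ]), 'joint_efforts': array([-1.15722686e-02, -5.70809269e+01, -5.83888561e+00, -2.81746334e+01,
        1.05019764e-02,  5.64266404e-03, -3.09161942e-05]), 'tool_pos': array([ 0.19912904, -0.61800509,  0.19164085]), 'tcp_rot': array([ 9.87869433e-01,  1.55284160e-01, -1.10269113e-04, -8.94398010e-04]), 'ft_force': array([ 0.31976564,  0.22430385, -0.82812914]), 'ft_torque': array([-0.01278592, -0.02605628,  0.02346672]), 'grip_width': 0.08540237021539304}
```

View pics/t0.png

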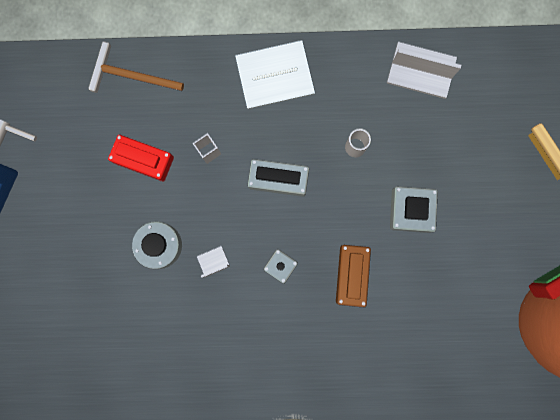

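View pics/s0.png

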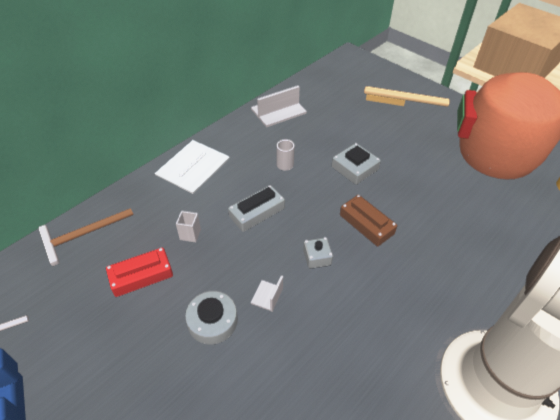

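The top view shows three oblong switches: red (140,157), brown (353,276) and grey with a black bar (278,176). Only the grey one fits extractor_switch, since it has a grey housing and a black key. Gas is the round one (153,245), power is the large square (416,208), and the lamp's small stud is at (280,266). I'll confirm with a crop and measure.

```bash
python3 - <<'E'
from h import *
p=cv2.imread('pics/t0.png'); d=np.load('pics/t0.npy'); W=cloud('top',d)
crops=[p[y-45:y+45,x-45:x+45] for x,y in [(278,176),(153,245),(416,208)]]
cv2.imwrite('pics/c0.png',np.hstack([cv2.resize(c,(260,260),interpolation=cv2.INTER_CUBIC) for c in crops]))
g=p.max(2)
for n,x,y in [('ext',278,176),('gas',153,245),('pow',416,208),('lamp',280,266)]:
    m=np.zeros(g.shape,np.uint8); m[y-28:y+28,x-35:x+35]=(g[y-28:y+28,x-35:x+35]<45)
    k,l,s,c=cv2.connectedComponentsWithStats(m); i=l[y,x]
    mm=(l==i)&(i>0); 
    pts=np.argwhere(mm)[:,::-1].astype(np.float32); r=cv2.minAreaRect(pts)
    print(n,i,s[i],c[i],r,'w',world('top',*c[i],.058).round(4),'depthpts',np.median(W[mm],0).round(4))
    b=cv2.boxPoints(r); print(np.array([world('top',u,v,.058)[:2] for u,v in b]).round(3).tolist())
for n,x,y in [('pipe',358,142),('sq',205,146),('angle',213,261),('red',140,157),('brown',353,276)]:
    print(n,world('top',x,y,.05).round(3))
c=manip.get_calibration('top');print(c)
E
```

```text
ext 1 [256 167  44  17 447] [277.99105145 174.44742729] ((277.6768493652344, 174.923583984375), (43.08536911010742, 12.621633529663086), 7.594643592834473) w [0.633  0.0175 0.058 ] depthpts [0.6343 0.0173 0.0559]
[[0.626, 0.066], [0.653, 0.062], [0.638, -0.03], [0.611, -0.026]]
gas 0 [     0      0    560    420 235097] [279.55429036 209.48574844] ((0.0, 0.0), (0.0, 0.0), 0.0) w [0.5567 0.0159 0.058 ] depthpts [nan nan nan]
[[1.051, 0.639], [1.051, 0.639], [1.051, 0.639], [1.051, 0.639]]
pow 1 [405 197  24  23 477] [416.55765199 207.30607966] ((416.5, 208.0), (22.0, 23.0), 90.0) w [ 0.5541 -0.2765  0.058 ] depthpts [ 0.5548 -0.2775  0.0558]
[[0.577, -0.253], [0.576, -0.302], [0.528, -0.299], [0.53, -0.251]]
lamp 0 [     0      0    560    420 235179] [279.4999426  209.49507396] ((0.0, 0.0), (0.0, 0.0), 0.0) w [0.5567 0.016  0.058 ] depthpts [nan nan nan]
[[1.051, 0.639], [1.051, 0.639], [1.051, 0.639], [1.051, 0.639]]
pipe [ 0.702 -0.159  0.05 ]
sq [0.702 0.176 0.05 ]
angle [0.45  0.161 0.05 ]
red [0.681 0.32  0.05 ]
brown [ 0.412 -0.137  0.05 ]
{'fx': 490.53245687115464, 'fy': 490.53245687115464, 'cx': 277.42239201651915, 'cy': 216.22716655252725, 'rvec': array([ 2.13452054, -2.18567824,  0.09370147]), 'tvec': array([0.03412316, 0.54472373, 1.05139355])}
  return _methods._mean(a, axis=axis, dtype=dtype,
  ret = um.true_divide(
```

View pics/c0.png

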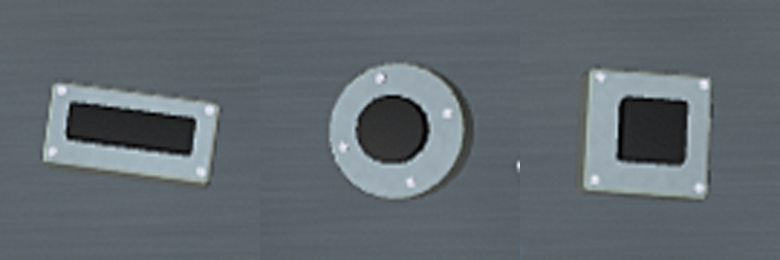

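The crop confirms it: left to right, the grey oblong with the long black bar, the round disc and the large square. Next I'll shut the gripper and travel high to above the extractor.

Request:
{"api": "drive_tool", "payload": {"deltas": [4, 6, -0.5, 0, 0, 0, 0, 8, 12, -1, 0, 0, 0, 0, 12, 18, -1.5, 0, 0, 0, 0, 16, 24, -2, 0, 0, 0, 0, 20, 30, -2.5, 0, 0, 0, 0, 24, 36, -3, 0, 0, 0, 0, 28, 42, -3.5, 0, 0, 0, 0, 32, 48, -4, 0, 0, 0, 0, 36, 53, -5, 0, 0, 0, 0, 40, 58, -5.5, 0, 0, 0, 0, 42, 61, -6, 0, 0, 0, 0, 43.3, 63.5, -6, 0, 0, 0, 0], "squeeze": 20}}

```text
clock: 1.6
tool_pos: [0.6216, -0.0002, 0.1333]
tcp_rot: [0.988, 0.155, -0.0, 0.0]
ft_force: [1.0, -0.2, 0.6]
grip_width: -0.0002
```

```bash
python3 - <<'E'
from h import *
p=cv2.imread('pics/t0.png'); d=np.load('pics/t0.npy'); W=cloud('top',d)
g=p.max(2)
for n,x,y in [('ext',278,176),('gas',153,245),('pow',416,208)]:
    m=np.zeros(g.shape,np.uint8); m[y-28:y+28,x-35:x+35]=(g[y-28:y+28,x-35:x+35]<60)
    k,l,s,c=cv2.connectedComponentsWithStats(m); i=l[y,x]; print(n,i,s[i],c[i],world('top',*c[i],.058).round(4))
print(world('top',154,245,.058))
s=manip.get_state(); print(s['clock'],s['tool_pos'],s['tcp_rot'],s['ft_force'],s['joints'],s['grip_width'])
E
```

```text
ext 1 [256 167  45  17 550] [277.62909091 174.93272727] [0.6319 0.0183 0.058 ]
gas 2 [141 233  25  23 452] [153.43584071 244.21238938] [0.4887 0.2872 0.058 ]
pow 1 [405 197  24  23 507] [416.34911243 207.67455621] [ 0.5533 -0.2761  0.058 ]
[0.48698143 0.28595506 0.058     ]
1.6 [ 6.21550159e-01 -1.97694053e-04  1.33263684e-01] [ 9.87937236e-01  1.54854059e-01 -4.75885530e-04  1.07440218e-04] [ 0.99726906 -0.19797226  0.60535173] [ 0.42068726  0.55848467 -0.63677212  1.67387706  0.3753599   1.03536135
 -1.59802594] -0.00018969627105114048
```

Request:
{"api": "drive_tool", "payload": {"deltas": [0, 0, 0, 0, 0, 0, 0, 0, 0, 0, 0, 0, 0, 0, 0, 0, -2, 0, 0, 0, 0, 0, 0, -4, 0, 0, 0, 0, 0, 0, -6, 0, 0, 0, 0, 0, 0, -6.8, 0, 0, 0, 0, 0, 0, -6.8, 0, 0, 0, 0]}}

```text
clock: 2.48
tool_pos: [0.6202, -0.0013, 0.0651]
tcp_rot: [0.988, 0.155, -0.001, -0.0]
ft_force: [-1.1, 0.5, -0.3]
grip_width: -0.0002
```

The last rows of the travel weren't fully reached, so I'm off by about 12 mm in x and 18 mm in y. I'll correct that at this clearance and then press slowly.

Request:
{"api": "drive_tool", "payload": {"deltas": [0.6, 0.9, 0.3, 0, 0, 0, 0, 1.2, 1.8, 0.3, 0, 0, 0, 0, 1.2, 1.8, 0.3, 0, 0, 0, 0, 1.2, 1.8, 0, 0, 0, 0, 0, 1.2, 1.8, -0.4, 0, 0, 0, 0]}}

```text
clock: 3.1
tool_pos: [0.6327, 0.0162, 0.0618]
tcp_rot: [0.988, 0.155, -0.0, 0.0]
ft_force: [-0.3, -0.6, -0.6]
grip_width: -0.0001
```

Request:
{"api": "drive_tool", "payload": {"deltas": [0, 0, -0.2, 0, 0, 0, 0, 0, 0, -0.4, 0, 0, 0, 0, 0, 0, -0.6, 0, 0, 0, 0, 0, 0, -0.8, 0, 0, 0, 0, 0, 0, -1.0, 0, 0, 0, 0, 0, 0, -1.1, 0, 0, 0, 0, 0, 0, -1.1, 0, 0, 0, 0]}}

```text
clock: 3.98
tool_pos: [0.6328, 0.0167, 0.0511]
tcp_rot: [0.988, 0.155, -0.0, 0.0]
ft_force: [-0.1, 0.2, 0.1]
grip_width: -0.0001
```

Request:
{"api": "drive_tool", "payload": {"deltas": [0, 0, -0.15, 0, 0, 0, 0]}}

```text
clock: 4.1
tool_pos: [0.6331, 0.0167, 0.0498]
tcp_rot: [0.988, 0.155, 0.0, 0.0]
ft_force: [-0.4, 0.6, 0.3]
grip_width: -0.0
```

Request:
{"api": "drive_tool", "payload": {"deltas": [0, 0, -0.1, 0, 0, 0, 0]}}

```text
clock: 4.22
tool_pos: [0.6329, 0.0167, 0.0486]
tcp_rot: [0.988, 0.155, 0.0, 0.0]
ft_force: [-0.3, -0.0, 0.4]
grip_width: -0.0002
```

There's no sign of the 3 N key force, so I'll look.

```bash
python3 - <<'E'
from h import *
p,d=snap('side','s1'); q=p[150:260,180:340,::-1]; cv2.imwrite('pics/s1c.png',cv2.resize(q,None,fx=5,fy=5,interpolation=cv2.INTER_CUBIC))
snap('top','t1'); s=manip.get_state(); print(s['tool_pos'],s['ft_force'],s['joint_efforts'])
E
```

```text
[0.63278739 0.01664604 0.04849249] [0.22450604 0.17634454 0.06912449] [-2.44944898e-02 -5.87675464e+01 -1.02685493e+01 -2.25113314e+01
  1.77733036e-02 -2.03940034e-02 -5.60143555e-03]
```

View pics/s1c.png

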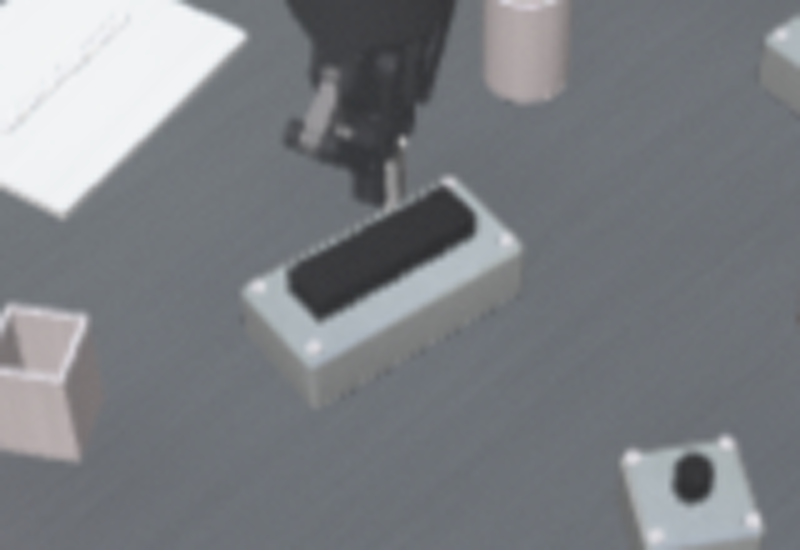

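View pics/t1.png

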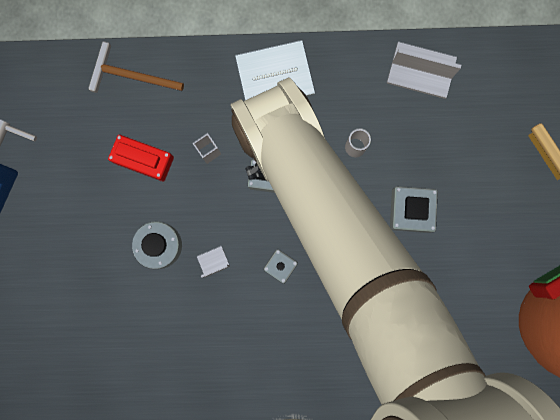

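The side view puts the fingertip (crop 375,195) behind the bar, off the housing. My position or the tool reading must be off, so I'll compare the two cameras.

```bash
python3 - <<'E'
from h import *
for n in ('side','top'):
    c=manip.get_calibration(n); K=np.array([[c['fx'],0,c['cx']],[0,c['fy'],c['cy']],[0,0,1]])
    f=lambda X:cv2.projectPoints(np.array([X],float),np.array(c['rvec']),np.array(c['tvec']),K,None)[0].ravel().round(1)
    print(n,'tcp',f([.6328,.0166,.0485]),'ext est',f([.632,.0175,.058]),'gas',f([.488,.2865,.058]),'pow',f([.5535,-.2763,.058]),'origin',f([0,0,0]))
    d=np.load(f'pics/{n[0]}1.npy'); W=cloud(n,d)
    if n=='side':
        for u,v in [(255,203),(247,208),(262,198),(211,310),(357,157),(318,246)]: print((u,v),W[v,u].round(4),world('side',u,v,.058).round(4))
    m=np.isfinite(W[...,2]) & (d>0)
    print('table z median', [W[a,b].round(4).tolist() for a,b in [(300,100),(330,300),(200,330)]])
    m&=(abs(W[...,0]-.64)<.08)&(abs(W[...,1]-.02)<.1)&(W[...,2]>.03)
    P=W[m]
    for z0 in np.arange(.03,.16,.01):
        q=P[(P[:,2]>=z0)&(P[:,2]<z0+.01)]
        if len(q): print(round(z0,2),len(q),q.min(0).round(3),q.max(0).round(3),q.mean(0).round(3))
E
```

```text
side tcp [255.9 200. ] ext est [255.8 197.7] gas [210.  307.1] pow [356.3 153.5] origin [496.3 383.6]
(255, 203) [0.6217 0.0303 0.0571] [0.6211 0.0308 0.058 ]
(247, 208) [0.6252 0.0535 0.0555] [0.6235 0.0549 0.058 ]
(262, 198) [0.6194 0.0089 0.0596] [0.6205 0.0079 0.058 ]
(211, 310) [0.4828 0.2886 0.0556] [0.4816 0.2893 0.058 ]
(357, 157) [ 0.5458 -0.2699  0.0547] [ 0.5439 -0.2668  0.058 ]
(318, 246) [0.4306 0.0233 0.0578] [0.4305 0.0234 0.058 ]
table z median [[0.7014, 0.4215, -0.0018], [0.3435, 0.1764, -0.0002], [0.5276, -0.1439, 0.0009]]
0.03 465 [ 0.589 -0.05   0.03 ] [0.671 0.087 0.04 ] [0.621 0.03  0.037]
0.04 267 [ 0.592 -0.047  0.04 ] [0.669 0.083 0.05 ] [0.621 0.026 0.043]
0.05 378 [ 0.61  -0.032  0.05 ] [0.652 0.066 0.06 ] [0.629 0.02  0.056]
0.06 20 [ 0.62  -0.022  0.06 ] [0.647 0.061 0.062] [0.632 0.026 0.061]
0.09 21 [0.62  0.008 0.092] [0.633 0.031 0.1  ] [0.623 0.021 0.096]
0.1 33 [0.619 0.009 0.1  ] [0.636 0.032 0.11 ] [0.625 0.023 0.105]
0.11 23 [0.62  0.009 0.11 ] [0.633 0.032 0.12 ] [0.623 0.021 0.115]
0.12 7 [0.618 0.009 0.122] [0.624 0.029 0.13 ] [0.621 0.02  0.125]
0.13 57 [ 0.611 -0.019  0.13 ] [0.637 0.043 0.14 ] [0.622 0.017 0.136]
0.14 41 [ 0.607 -0.025  0.141] [0.636 0.054 0.15 ] [0.622 0.021 0.144]
0.15 75 [ 0.607 -0.036  0.15 ] [0.638 0.066 0.16 ] [0.621 0.017 0.155]
top tcp [278.5 175.3] ext est [278.  174.9] gas [153.7 244.5] pow [416.5 207.6] origin [293.3 470.4]
table z median [[0.37, 0.4221, 0.0007], [0.2947, -0.0224, -0.002], [0.4996, -0.0411, 0.613]]
0.03 185 [0.603 0.03  0.031] [0.673 0.084 0.04 ] [0.62  0.06  0.037]
0.04 51 [0.604 0.032 0.04 ] [0.67  0.082 0.049] [0.622 0.06  0.042]
0.05 8 [0.624 0.046 0.051] [0.625 0.061 0.059] [0.625 0.053 0.054]
0.13 1 [0.611 0.045 0.137] [0.611 0.045 0.137] [0.611 0.045 0.137]
0.14 3 [0.609 0.046 0.141] [0.611 0.05  0.149] [0.61  0.048 0.145]
0.15 13 [0.606 0.046 0.151] [0.616 0.061 0.16 ] [0.611 0.051 0.156]
```

```bash
python3 - <<'E'
from h import *
d=np.load('pics/s1.npy'); W=cloud('side',d)
d0=np.load('pics/s0.npy'); W0=cloud('side',d0)
for u in (253,256,259):
    for v in range(168,206,2): print(u,v,W[v,u].round(3),W0[v,u].round(3))
p=cv2.imread('pics/s1.png')[120:230,200:340]; cv2.imwrite('pics/s1d.png',cv2.resize(np.clip(p.astype(int)*2,0,255).astype(np.uint8),None,fx=5.4,fy=5.4,interpolation=cv2.INTER_CUBIC))
E
```

```text
253 168 [0.613 0.039 0.184] [ 0.755 -0.09  -0.   ]
253 170 [0.613 0.039 0.179] [ 0.748 -0.083  0.002]
253 172 [0.615 0.038 0.17 ] [ 0.744 -0.079  0.   ]
253 174 [0.623 0.031 0.154] [0.079 0.524 0.88 ]
253 176 [0.63  0.024 0.138] [ 0.734 -0.069 -0.001]
253 178 [0.623 0.031 0.141] [ 0.727 -0.063  0.   ]
253 180 [0.612 0.042 0.151] [ 0.723 -0.059 -0.001]
253 182 [0.612 0.041 0.144] [ 0.718 -0.054 -0.002]
253 184 [0.611 0.043 0.14 ] [ 0.713 -0.049 -0.003]
253 186 [0.627 0.029 0.111] [ 0.707 -0.043 -0.001]
253 188 [0.63  0.027 0.1  ] [0.079 0.524 0.88 ]
253 190 [0.624 0.032 0.102] [ 0.694 -0.031  0.002]
253 192 [ 0.691 -0.027 -0.   ] [ 0.69  -0.027  0.001]
253 194 [0.659 0.001 0.038] [0.659 0.002 0.039]
253 196 [0.641 0.018 0.058] [0.641 0.018 0.058]
253 198 [0.636 0.023 0.058] [0.635 0.024 0.059]
253 200 [0.632 0.027 0.057] [0.632 0.027 0.057]
253 202 [0.628 0.031 0.057] [0.627 0.032 0.058]
253 204 [0.623 0.035 0.056] [0.624 0.035 0.056]
256 168 [0.613 0.03  0.178] [ 0.752 -0.098 -0.004]
256 170 [0.613 0.03  0.172] [ 0.743 -0.09   0.001]
256 172 [0.616 0.028 0.163] [ 0.738 -0.085 -0.   ]
[... 1052 characters left out ...]
   ]
259 178 [0.621 0.014 0.13 ] [ 0.718 -0.077 -0.004]
259 180 [0.615 0.02  0.132] [ 0.71  -0.069  0.   ]
259 182 [0.62  0.016 0.119] [ 0.706 -0.064 -0.001]
259 184 [0.622 0.014 0.11 ] [0.079 0.524 0.88 ]
259 186 [0.622 0.015 0.104] [ 0.696 -0.055 -0.002]
259 188 [0.62  0.017 0.1  ] [ 0.691 -0.049 -0.002]
259 190 [0.62  0.018 0.094] [ 0.685 -0.043 -0.   ]
259 192 [ 0.641 -0.002  0.056] [ 0.642 -0.003  0.055]
259 194 [0.636 0.002 0.056] [0.634 0.004 0.059]
259 196 [0.629 0.009 0.059] [0.629 0.01  0.06 ]
259 198 [0.625 0.013 0.059] [0.626 0.013 0.058]
259 200 [0.621 0.017 0.058] [0.62  0.018 0.06 ]
259 202 [0.619 0.019 0.054] [0.619 0.02  0.055]
259 204 [0.618 0.021 0.048] [0.616 0.023 0.052]
```

View pics/s1d.png

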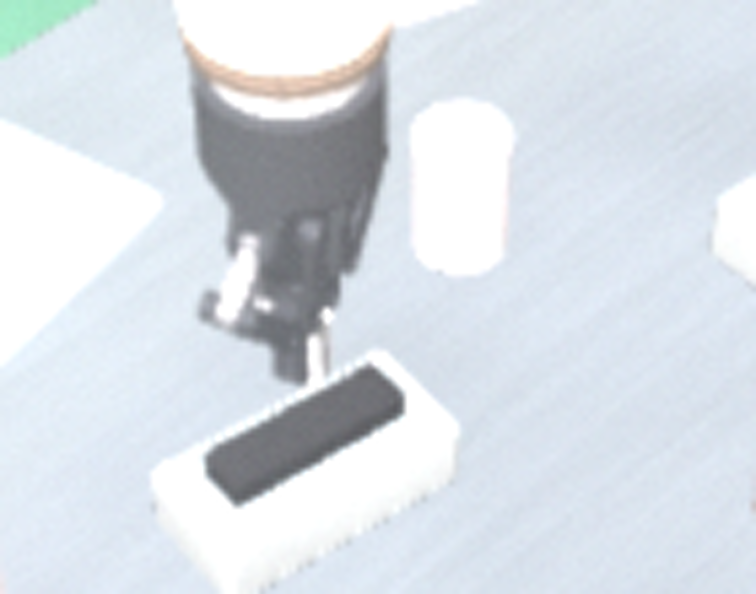

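Depth from the side camera puts the fingertips at z≈0.092 (crop 300,380) and the key untouched at 0.058. The xy is right, but the reported TCP z is about 40 mm lower than the real fingertips. I'll trust the camera and force: go down partway, then re-measure.

Request:
{"api": "drive_tool", "payload": {"deltas": [0, 0, -0.6, 0, 0, 0, 0, 0, 0, -1.2, 0, 0, 0, 0, 0, 0, -1.8, 0, 0, 0, 0, 0, 0, -2.0, 0, 0, 0, 0, 0, 0, -2.0, 0, 0, 0, 0]}}

```text
clock: 4.95
tool_pos: [0.6327, 0.0167, 0.0284]
tcp_rot: [0.988, 0.155, -0.0, -0.0]
ft_force: [-0.9, 0.7, 0.3]
grip_width: -0.0004
```

```bash
python3 - <<'E'
from h import *
p,d=snap('side','s2'); W=cloud('side',d)
for u in (254,256,259):
    for v in range(184,206,1): print(u,v,W[v,u].round(3))
p=p[120:230,200:340,::-1]; cv2.imwrite('pics/s2d.png',cv2.resize(np.clip(p.astype(int)*2,0,255).astype(np.uint8),None,fx=5.4,fy=5.4,interpolation=cv2.INTER_CUBIC))
E
```

```text
254 184 [0.623 0.029 0.12 ]
254 185 [0.621 0.031 0.12 ]
254 186 [0.618 0.034 0.121]
254 187 [0.611 0.04  0.128]
254 188 [0.612 0.039 0.123]
254 189 [0.611 0.041 0.122]
254 190 [0.612 0.04  0.117]
254 191 [0.612 0.041 0.114]
254 192 [0.624 0.03  0.093]
254 193 [0.625 0.029 0.089]
254 194 [0.625 0.029 0.085]
254 195 [0.626 0.028 0.08 ]
254 196 [0.626 0.028 0.077]
254 197 [0.637 0.018 0.057]
254 198 [0.637 0.019 0.055]
254 199 [0.633 0.023 0.057]
254 200 [0.629 0.027 0.06 ]
254 201 [0.629 0.027 0.056]
254 202 [0.624 0.031 0.059]
254 203 [0.623 0.033 0.058]
254 204 [0.62  0.035 0.059]
254 205 [0.62  0.035 0.055]
256 184 [0.618 0.028 0.123]
256 185 [0.618 0.027 0.119]
256 186 [0.619 0.027 0.115]
256 187 [0.618 0.028 0.114]
256 188 [0.62  0.026 0.107]
256 189 [0.623 0.024 0.1  ]
256 190 [0.622 0.025 0.098]
256 191 [0.624 0.023 0.092]
256 192 [0.622 0.025 0.091]
256 193 [0.622 0.025 0.088]
256 194 [0.62  0.027 0.087]
256 195 [0.622 0.025 0.081]
256 196 [0.622 0.026 0.078]
256 197 [0.621 0.026 0.075]
256 198 [0.632 0.017 0.056]
256 199 [0.629 0.02  0.058]
256 200 [0.626 0.022 0.058]
256 201 [0.624 0.025 0.058]
256 202 [0.623 0.026 0.057]
256 203 [0.621 0.028 0.055]
256 204 [0.621 0.028 0.053]
256 205 [0.62  0.029 0.05 ]
259 184 [0.619 0.018 0.115]
259 185 [0.617 0.019 0.114]
259 186 [0.618 0.018 0.109]
259 187 [0.62  0.017 0.104]
259 188 [0.62  0.017 0.1  ]
259 189 [0.62  0.017 0.097]
259 190 [0.62  0.017 0.093]
259 191 [0.62  0.017 0.09 ]
259 192 [0.621 0.016 0.085]
259 193 [0.619 0.019 0.086]
259 194 [0.619 0.019 0.082]
259 195 [0.62  0.018 0.077]
259 196 [0.619 0.019 0.075]
259 197 [0.629 0.01  0.057]
259 198 [0.626 0.013 0.058]
259 199 [0.623 0.016 0.059]
259 200 [0.62  0.019 0.06 ]
259 201 [0.621 0.018 0.055]
259 202 [0.619 0.02  0.055]
259 203 [0.617 0.022 0.054]
259 204 [0.62  0.019 0.046]
259 205 [0.617 0.022 0.047]
```

View pics/s2d.png

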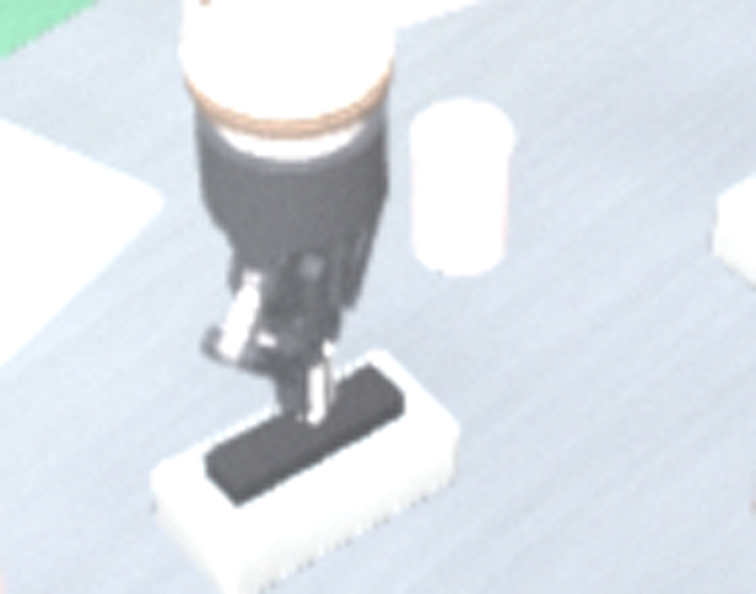

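The tips now read about 0.073–0.074 at tool z 0.028, so the offset is steady at about +45 mm. I expect contact at tool z ≈0.013–0.014. I'll feel for it.

Request:
{"api": "drive_tool", "payload": {"deltas": [0, 0, -0.5, 0, 0, 0, 0, 0, 0, -1.0, 0, 0, 0, 0, 0, 0, -1.1, 0, 0, 0, 0, 0, 0, -1.1, 0, 0, 0, 0]}}

```text
clock: 5.5
tool_pos: [0.633, 0.0167, 0.0178]
tcp_rot: [0.988, 0.155, 0.0, 0.0]
ft_force: [0.4, -0.5, 1.7]
grip_width: 0.0002
```

Request:
{"api": "drive_tool", "payload": {"deltas": [0, 0, -0.2, 0, 0, 0, 0]}}

```text
clock: 5.62
tool_pos: [0.6331, 0.0166, 0.0159]
tcp_rot: [0.988, 0.155, 0.0, 0.0]
ft_force: [-0.5, -0.8, 3.3]
grip_width: -0.0001
```

Request:
{"api": "drive_tool", "payload": {"deltas": [0, 0, -0.2, 0, 0, 0, 0]}}

```text
clock: 5.75
tool_pos: [0.633, 0.0166, 0.0137]
tcp_rot: [0.988, 0.155, 0.0, 0.0]
ft_force: [1.6, -0.6, 2.5]
grip_width: -0.0002
```

Request:
{"api": "drive_tool", "payload": {"deltas": [0, 0, -0.2, 0, 0, 0, 0]}}

```text
clock: 5.88
tool_pos: [0.633, 0.0167, 0.0116]
tcp_rot: [0.988, 0.155, 0.0, 0.0]
ft_force: [-0.7, -0.4, 2.8]
grip_width: 0.0001
```

Request:
{"api": "drive_tool", "payload": {"deltas": [0, 0, -0.2, 0, 0, 0, 0]}}

```text
clock: 6.0
tool_pos: [0.633, 0.0167, 0.0096]
tcp_rot: [0.988, 0.155, 0.0, 0.0]
ft_force: [0.4, -0.7, 1.7]
grip_width: 0.0001
```

Contact came at tool z≈0.018 with a steady force of about 3 N, so the key is about 8 mm in. I'll go slightly further, lift, and check.

Request:
{"api": "drive_tool", "payload": {"deltas": [0, 0, -0.1, 0, 0, 0, 0]}}

```text
clock: 6.12
tool_pos: [0.633, 0.0166, 0.0085]
tcp_rot: [0.988, 0.155, 0.0, 0.0]
ft_force: [-0.0, 0.6, 3.4]
grip_width: -0.0
```

Request:
{"api": "drive_tool", "payload": {"deltas": [0, 0, 0.5, 0, 0, 0, 0, 0, 0, 2, 0, 0, 0, 0, 0, 0, 6, 0, 0, 0, 0, 0, 0, 10, 0, 0, 0, 0, 0, 0, 10, 0, 0, 0, 0]}}

```text
clock: 6.75
tool_pos: [0.636, 0.0174, 0.1136]
tcp_rot: [0.988, 0.155, 0.004, 0.001]
ft_force: [-0.5, 0.8, -0.3]
grip_width: 0.0
```

```bash
python3 - <<'E'
from h import *
p,d=snap('side','s3'); W=cloud('side',d)
print([W[v,u].round(3).tolist() for u,v in [(247,206),(252,203),(255,201),(258,200),(262,197),(266,195)]])
p=p[150:260,180:340,::-1]; cv2.imwrite('pics/s3d.png',cv2.resize(np.clip(p.astype(int)*1.6,0,255).astype(np.uint8),None,fx=5,fy=5,interpolation=cv2.INTER_CUBIC))
print(manip.get_state()['tool_pos'])
E
```

```text
[[0.635, 0.044, 0.047], [0.634, 0.029, 0.046], [0.633, 0.019, 0.047], [0.63, 0.012, 0.047], [0.63, -0.002, 0.047], [0.629, -0.014, 0.045]]
[0.63436808 0.0168598  0.11129738]
```

View pics/s3d.png

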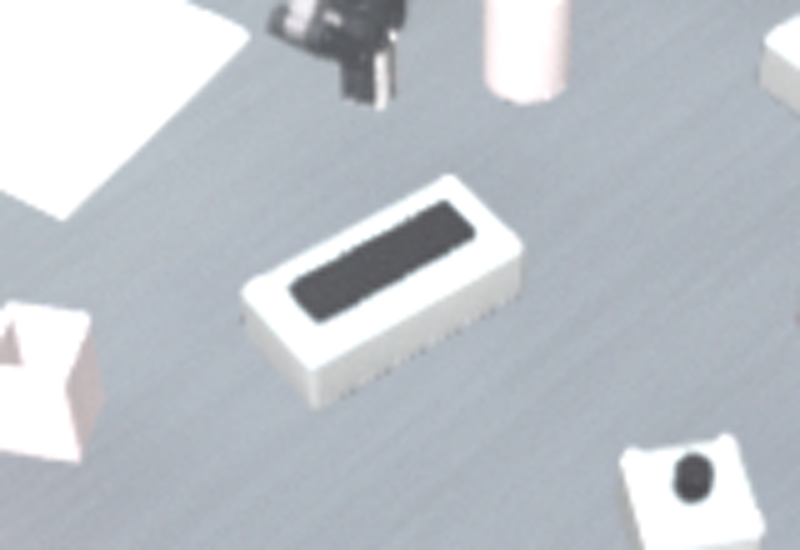

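The bar key now reads about 0.047, roughly 10 mm in, with the housing where it was. Next is gas at about (0.488, 0.2865).

Request:
{"api": "drive_tool", "payload": {"deltas": [-1, 2, 0, 0, 0, 0, 0, -3, 5.5, 0, 0, 0, 0, 0, -5, 9.5, 0, 0, 0, 0, 0, -7, 13.5, 0, 0, 0, 0, 0, -9.5, 17.5, 0, 0, 0, 0, 0, -12, 21.5, 0, 0, 0, 0, 0, -13.5, 25, 0, 0, 0, 0, 0, -14.5, 27, 0, 0, 0, 0, 0, -14.5, 27, 0, 0, 0, 0, 0, -14.5, 27, 0, 0, 0, 0, 0, -14.5, 27, 0, 0, 0, 0, 0]}}

```text
clock: 8.18
tool_pos: [0.4883, 0.285, 0.1082]
tcp_rot: [0.988, 0.154, -0.0, 0.0]
ft_force: [-0.1, -0.7, 0.3]
grip_width: 0.0002
```

Request:
{"api": "drive_tool", "payload": {"deltas": [0, 0.1, -2, 0, 0, 0, 0, 0, 0.1, -4, 0, 0, 0, 0, 0, 0.1, -6, 0, 0, 0, 0, 0, 0.1, -7.2, 0, 0, 0, 0, 0, 0.1, -7.8, 0, 0, 0, 0, 0, 0.1, -7.8, 0, 0, 0, 0]}}

```text
clock: 8.93
tool_pos: [0.4877, 0.2878, 0.0303]
tcp_rot: [0.988, 0.155, -0.0, 0.0]
ft_force: [0.6, 0.2, 0.5]
grip_width: 0.0002
```

```bash
python3 - <<'E'
from h import *
p,d=snap('side','s4'); W=cloud('side',d)
p=p[230:350,140:300,::-1]; cv2.imwrite('pics/s4d.png',cv2.resize(np.clip(p.astype(int)*1.6,0,255).astype(np.uint8),None,fx=5,fy=5,interpolation=cv2.INTER_CUBIC))
for v in range(294,316,2): print(v,W[v,208].round(3),W[v,211].round(3))
E
```

```text
294 [0.466 0.298 0.148] [0.469 0.29  0.135]
296 [0.466 0.298 0.142] [0.474 0.288 0.119]
298 [0.468 0.298 0.132] [0.473 0.289 0.115]
300 [0.471 0.297 0.121] [0.471 0.291 0.111]
302 [0.476 0.295 0.103] [0.474 0.29  0.1  ]
304 [0.477 0.296 0.096] [0.474 0.291 0.093]
306 [0.477 0.296 0.089] [0.476 0.291 0.084]
308 [0.476 0.298 0.085] [0.477 0.291 0.075]
310 [0.485 0.294 0.059] [0.482 0.289 0.058]
312 [0.484 0.296 0.056] [0.478 0.293 0.06 ]
314 [0.479 0.299 0.058] [0.476 0.295 0.057]
```

View pics/s4d.png

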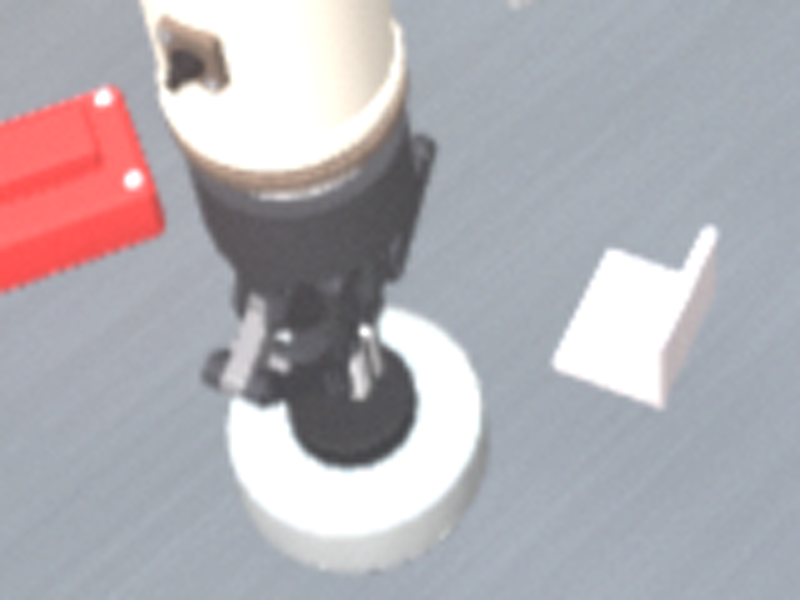

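The fingertips (crop 355,395) are over the disc, near its centre, with the tips about 14 mm above it. I'll feel for contact again.

Request:
{"api": "drive_tool", "payload": {"deltas": [0, 0, -0.4, 0, 0, 0, 0, 0, 0, -0.8, 0, 0, 0, 0, 0, 0, -1.0, 0, 0, 0, 0, 0, 0, -1.0, 0, 0, 0, 0]}}

```text
clock: 9.48
tool_pos: [0.4878, 0.2876, 0.0205]
tcp_rot: [0.988, 0.155, -0.0, 0.0]
ft_force: [-0.4, 0.8, -0.1]
grip_width: 0.0
```

Request:
{"api": "drive_tool", "payload": {"deltas": [0, 0, -0.2, 0, 0, 0, 0]}}

```text
clock: 9.6
tool_pos: [0.4881, 0.2878, 0.0188]
tcp_rot: [0.988, 0.155, 0.0, -0.0]
ft_force: [-0.6, 0.1, 2.5]
grip_width: 0.0004
```

Request:
{"api": "drive_tool", "payload": {"deltas": [0, 0, -0.2, 0, 0, 0, 0]}}

```text
clock: 9.72
tool_pos: [0.4881, 0.2878, 0.0169]
tcp_rot: [0.988, 0.155, 0.0, -0.0]
ft_force: [-0.9, -0.5, 2.5]
grip_width: 0.0001
```

Request:
{"api": "drive_tool", "payload": {"deltas": [0, 0, -0.2, 0, 0, 0, 0]}}

```text
clock: 9.85
tool_pos: [0.4881, 0.2878, 0.0148]
tcp_rot: [0.988, 0.155, 0.0, -0.0]
ft_force: [-0.5, -0.5, 3.0]
grip_width: -0.0002
```

Request:
{"api": "drive_tool", "payload": {"deltas": [0, 0, -0.2, 0, 0, 0, 0]}}

```text
clock: 9.98
tool_pos: [0.4881, 0.2879, 0.0127]
tcp_rot: [0.988, 0.155, 0.0, -0.0]
ft_force: [-0.7, -0.3, 3.1]
grip_width: 0.0004
```

Request:
{"api": "drive_tool", "payload": {"deltas": [0, 0, -0.2, 0, 0, 0, 0]}}

```text
clock: 10.1
tool_pos: [0.4881, 0.2878, 0.0106]
tcp_rot: [0.988, 0.155, 0.0, -0.0]
ft_force: [0.0, -0.4, 2.3]
grip_width: -0.0
```

Request:
{"api": "drive_tool", "payload": {"deltas": [0, 0, -0.1, 0, 0, 0, 0]}}

```text
clock: 10.22
tool_pos: [0.488, 0.2878, 0.0096]
tcp_rot: [0.988, 0.155, 0.0, -0.0]
ft_force: [0.2, -0.3, 2.7]
grip_width: 0.0001
```

Request:
{"api": "drive_tool", "payload": {"deltas": [0, 0, 0.5, 0, 0, 0, 0, 0, 0, 2, 0, 0, 0, 0, 0, 0, 6, 0, 0, 0, 0, 0, 0, 10, 0, 0, 0, 0, 0, 0, 10, 0, 0, 0, 0, 0, 0, 10, 0, 0, 0, 0]}}

```text
clock: 10.98
tool_pos: [0.4879, 0.2873, 0.11]
tcp_rot: [0.988, 0.155, 0.0, 0.0]
ft_force: [0.1, -0.6, -0.0]
grip_width: -0.0001
```

```bash
python3 - <<'E'
from h import *
p,d=snap('side','s5'); W=cloud('side',d)
print([W[v,u].round(3).tolist() for u,v in [(211,312),(206,314),(216,310),(211,316)]])
p=p[230:350,140:300,::-1]; cv2.imwrite('pics/s5d.png',cv2.resize(np.clip(p.astype(int)*1.6,0,255).astype(np.uint8),None,fx=5,fy=5,interpolation=cv2.INTER_CUBIC))
print(manip.get_state()['tool_pos'])
E
```

```text
[[0.483, 0.29, 0.048], [0.485, 0.3, 0.051], [0.48, 0.279, 0.047], [0.477, 0.295, 0.048]]
[0.487396   0.28700973 0.10923398]
```

View pics/s5d.png

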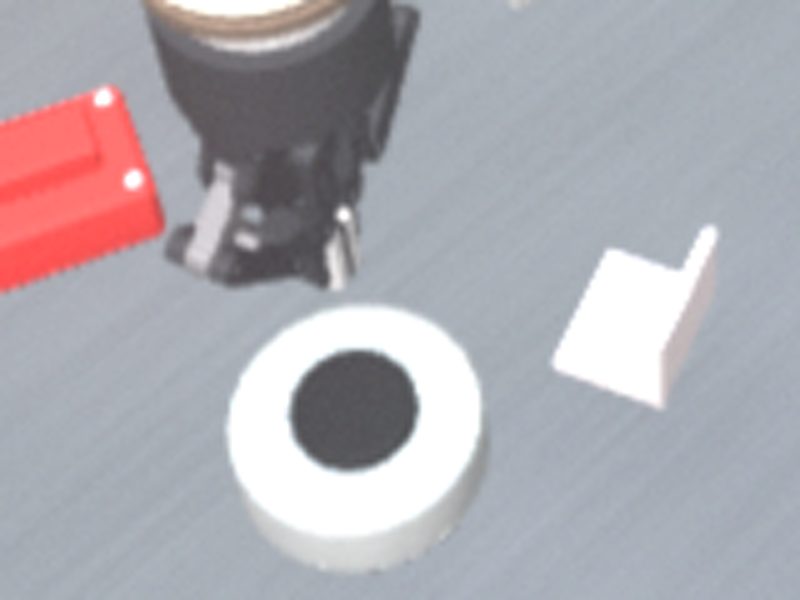

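The gas key is in, with its top at about 0.048 and the housing unmoved. Now to power at (0.5535, -0.2763).

Request:
{"api": "drive_tool", "payload": {"deltas": [0.3, -2, 0, 0, 0, 0, 0, 0.8, -6, 0, 0, 0, 0, 0, 1.3, -11, 0, 0, 0, 0, 0, 1.9, -16, 0, 0, 0, 0, 0, 2.5, -21, 0, 0, 0, 0, 0, 3.1, -26, 0, 0, 0, 0, 0, 3.7, -31, 0, 0, 0, 0, 0, 4.3, -36, 0, 0, 0, 0, 0, 4.9, -41, 0, 0, 0, 0, 0, 5.5, -46, 0, 0, 0, 0, 0, 6.1, -51, 0, 0, 0, 0, 0, 6.5, -54, 0, 0, 0, 0, 0]}}

```text
clock: 12.52
tool_pos: [0.5513, -0.2556, 0.1079]
tcp_rot: [0.988, 0.154, -0.001, -0.0]
ft_force: [0.7, 1.2, -0.8]
grip_width: 0.0002
```

Request:
{"api": "drive_tool", "payload": {"deltas": [0, 0, 0, 0, 0, 0, 0, 0, 0, 0, 0, 0, 0, 0]}}

```text
clock: 12.78
tool_pos: [0.5521, -0.2508, 0.1085]
tcp_rot: [0.988, 0.156, -0.001, -0.001]
ft_force: [0.1, 0.4, 0.6]
grip_width: -0.0001
```

Request:
{"api": "drive_tool", "payload": {"deltas": [0.1, -1.3, 0, 0, 0, 0, 0, 0.1, -2.5, 0, 0, 0, 0, 0, 0.1, -2.5, -2, 0, 0, 0, 0, 0.1, -2.5, -4, 0, 0, 0, 0, 0.1, -2.5, -6, 0, 0, 0, 0, 0.1, -2.5, -7.2, 0, 0, 0, 0, 0.1, -2.5, -7.6, 0, 0, 0, 0, 0.1, -2.5, -7.6, 0, 0, 0, 0]}}

```text
clock: 13.78
tool_pos: [0.5541, -0.2771, 0.0336]
tcp_rot: [0.988, 0.155, 0.0, -0.0]
ft_force: [0.2, -0.1, -0.2]
grip_width: 0.0003
```

```bash
python3 - <<'E'
from h import *
p,d=snap('side','s6'); W=cloud('side',d)
p=p[90:210,280:440,::-1]; cv2.imwrite('pics/s6d.png',cv2.resize(np.clip(p.astype(int)*1.6,0,255).astype(np.uint8),None,fx=5,fy=5,interpolation=cv2.INTER_CUBIC))
for v in range(144,166,2): print(v,W[v,354].round(3),W[v,357].round(3))
E
```

```text
144 [ 0.559 -0.267  0.094] [ 0.55  -0.265  0.1  ]
146 [ 0.556 -0.263  0.091] [ 0.549 -0.265  0.094]
148 [ 0.554 -0.261  0.087] [ 0.55  -0.269  0.084]
150 [ 0.556 -0.266  0.075] [ 0.548 -0.268  0.079]
152 [ 0.561 -0.276  0.059] [ 0.557 -0.284  0.056]
154 [ 0.556 -0.269  0.059] [ 0.551 -0.276  0.058]
156 [ 0.554 -0.267  0.055] [ 0.548 -0.272  0.056]
158 [ 0.547 -0.258  0.059] [ 0.543 -0.266  0.055]
160 [ 0.544 -0.255  0.055] [ 0.537 -0.257  0.058]
162 [ 0.542 -0.254  0.05 ] [ 0.535 -0.256  0.053]
164 [ 0.543 -0.256  0.041] [ 0.533 -0.254  0.049]
```

View pics/s6d.png

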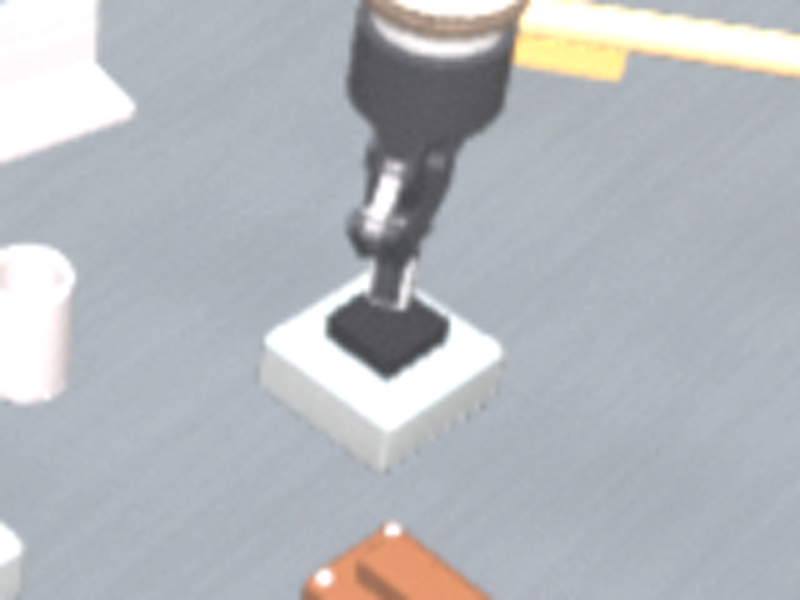

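The fingertips (crop 390,303) are above the middle of the square key. Now feeling for contact.

Request:
{"api": "drive_tool", "payload": {"deltas": [0, 0, -0.4, 0, 0, 0, 0, 0, 0, -0.8, 0, 0, 0, 0, 0, 0, -1.2, 0, 0, 0, 0, 0, 0, -1.3, 0, 0, 0, 0, 0, 0, -1.3, 0, 0, 0, 0]}}

```text
clock: 14.45
tool_pos: [0.5538, -0.2773, 0.0205]
tcp_rot: [0.988, 0.155, -0.0, -0.0]
ft_force: [-0.1, -0.1, 0.9]
grip_width: -0.0002
```

Request:
{"api": "drive_tool", "payload": {"deltas": [0, 0, -0.2, 0, 0, 0, 0]}}

```text
clock: 14.58
tool_pos: [0.5542, -0.2774, 0.0189]
tcp_rot: [0.988, 0.155, 0.0, 0.0]
ft_force: [-0.1, 0.0, 2.6]
grip_width: 0.0001
```

Request:
{"api": "drive_tool", "payload": {"deltas": [0, 0, -0.2, 0, 0, 0, 0]}}

```text
clock: 14.7
tool_pos: [0.5542, -0.2774, 0.017]
tcp_rot: [0.988, 0.155, 0.0, 0.0]
ft_force: [-0.4, 0.5, 3.9]
grip_width: -0.0003
```

Request:
{"api": "drive_tool", "payload": {"deltas": [0, 0, -0.2, 0, 0, 0, 0]}}

```text
clock: 14.82
tool_pos: [0.5542, -0.2774, 0.0149]
tcp_rot: [0.988, 0.155, 0.0, 0.0]
ft_force: [0.1, 0.7, 3.6]
grip_width: 0.0002
```

Request:
{"api": "drive_tool", "payload": {"deltas": [0, 0, -0.2, 0, 0, 0, 0]}}

```text
clock: 14.95
tool_pos: [0.5542, -0.2774, 0.0127]
tcp_rot: [0.988, 0.155, 0.0, 0.0]
ft_force: [0.8, 0.5, 2.4]
grip_width: -0.0003
```

Request:
{"api": "drive_tool", "payload": {"deltas": [0, 0, -0.2, 0, 0, 0, 0]}}

```text
clock: 15.08
tool_pos: [0.5542, -0.2774, 0.0107]
tcp_rot: [0.988, 0.155, 0.0, 0.0]
ft_force: [0.0, -0.1, 2.9]
grip_width: -0.0001
```

Request:
{"api": "drive_tool", "payload": {"deltas": [0, 0, -0.1, 0, 0, 0, 0]}}

```text
clock: 15.2
tool_pos: [0.5542, -0.2774, 0.0096]
tcp_rot: [0.988, 0.155, 0.0, 0.0]
ft_force: [0.8, 0.5, 2.6]
grip_width: 0.0002
```

Request:
{"api": "drive_tool", "payload": {"deltas": [0, 0, 0.5, 0, 0, 0, 0, 0, 0, 2, 0, 0, 0, 0, 0, 0, 6, 0, 0, 0, 0, 0, 0, 10, 0, 0, 0, 0, -2, -5, 12, 0, 0, 0, 0, -4, -10, 12, 0, 0, 0, 0, -7, -15, 12, 0, 0, 0, 0, -10, -18, 12, 0, 0, 0, 0, -12, -20, 12, 0, 0, 0, 0, -12, -20, 12, 0, 0, 0, 0, -12, -20, 12, 0, 0, 0, 0]}}

```text
clock: 16.58
tool_pos: [0.4349, -0.4763, 0.1304]
tcp_rot: [0.988, 0.156, 0.001, -0.0]
ft_force: [0.3, 0.2, -0.2]
grip_width: 0.0004
```

```bash
python3 - <<'E'
from h import *
p,d=snap('side','s7'); W=cloud('side',d)
for n,l in [('ext',[(247,206),(255,201),(262,197)]),('gas',[(211,312),(216,310),(211,316)]),('pow',[(354,157),(357,157),(357,160),(360,156)]),('lamp',[(318,246),(319,245)])]:
    print(n,[W[v,u].round(3).tolist() for u,v in l])
snap('top','t7')
a=cv2.imread('pics/t0.png');b=cv2.imread('pics/t7.png'); cv2.imwrite('pics/dif.png',np.hstack([cv2.resize(b,(400,300)),cv2.resize(cv2.absdiff(a,b),(400,300))]))
print(manip.get_state()['ft_force'],manip.get_state()['tool_pos'])
E
```

```text
ext [[0.634, 0.045, 0.049], [0.634, 0.018, 0.045], [0.63, -0.001, 0.047]]
gas [[0.483, 0.289, 0.048], [0.479, 0.28, 0.048], [0.477, 0.295, 0.046]]
pow [[0.554, -0.269, 0.049], [0.548, -0.274, 0.05], [0.543, -0.267, 0.048], [0.547, -0.286, 0.047]]
lamp [[0.431, 0.022, 0.056], [0.431, 0.019, 0.057]]
[-0.43250392 -0.49563043 -0.19959982] [ 0.43558182 -0.47570124  0.1301656 ]
```

View pics/s7.png

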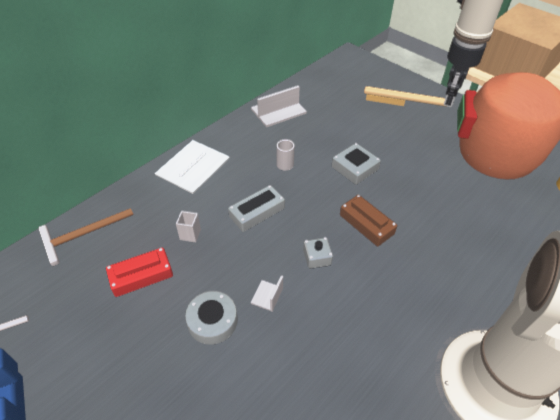

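View pics/dif.png

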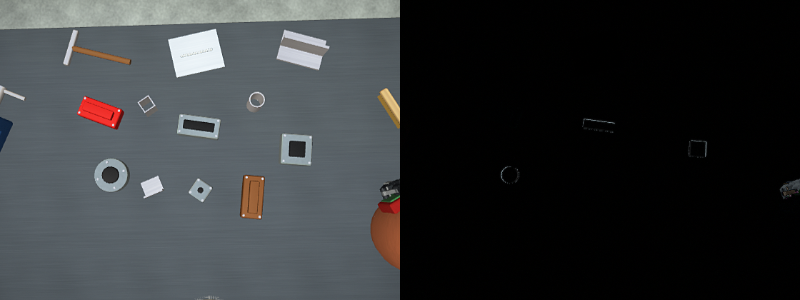

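Only the three keys changed between the top pictures; housings and bystanders haven't moved. The gripper looks close to the red and green object at the right edge of the picture, so I'll move clear of it before handing in.

Request:
{"api": "drive_tool", "payload": {"deltas": [1, 3, 2, 0, 0, 0, 0, 2, 6, 4, 0, 0, 0, 0, 2, 9, 5, 0, 0, 0, 0, 2, 9, 5, 0, 0, 0, 0, 2, 9, 5, 0, 0, 0, 0]}}

```text
clock: 17.3
tool_pos: [0.4542, -0.3873, 0.1797]
tcp_rot: [0.988, 0.156, -0.0, 0.0]
ft_force: [0.4, -0.6, 0.1]
grip_width: 0.0001
```

```bash
python3 - <<'E'
from h import *
p,d=snap('top','t8')
s=manip.get_state(); print(s['clock'],s['tool_pos'],s['ft_force'])
W=cloud('top',d); m=(d>0)&(W[...,2]>.03)&(W[...,1]<-.3)
for u,v in [(545,290),(550,320),(470,240)]: print(W[v,u].round(3))
E
```

```text
17.35 [ 0.45369853 -0.38785178  0.17931431] [-0.37355648 -0.03635635 -0.34731979]
[ 0.379 -0.488  0.148]
[ 0.323 -0.49   0.153]
[ 0.485 -0.409 -0.005]
```

View pics/t8.png

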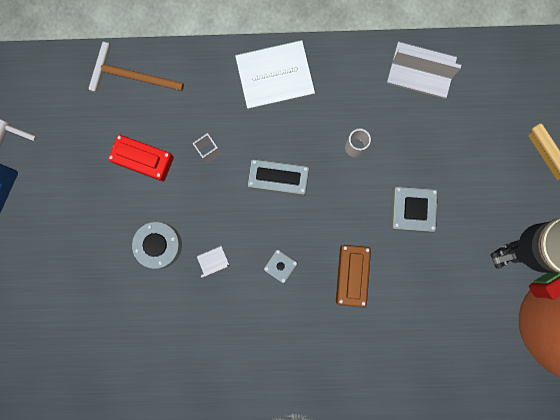

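The fingers are in free air (crop of the picture around 505,255), the orange and red object at the right edge is where it was at the start, and the force is about 0. Handing in.

```bash
python3 -c "
from bench import manip
print(manip.close_job())"
```

```text
the job is handed in; nothing more can be done
None
```

I pressed the three keys in the order asked: the fume extractor's long bar, then the shielding gas disc, then the welding power square. I used shut fingertips and about 3 N each, and handed in at about 17.4 s on the clock.

- **Keys:** The last side-camera depths put the tops of the three keys at about 47, 47 and 48–49 mm above the bench. That is about 9–11 mm of the 12 mm travel, so all are past half way, and they held after I lifted off. The lamp's stud is still out, at about 57 mm.
- **Scene:** A before-and-after comparison of the top pictures showed only the three keys had changed. The housings, the offcuts and the red and brown look-alikes have not moved. The force on the tool was about 0 at hand-in, with the gripper in free air.
- **Disagreement:** The reported tool height did not match the cameras. The real fingertips were about 40 mm higher than the reading. My first press on the extractor therefore stopped in the air without touching anything. From then on I went by camera depth and felt for contact.

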